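# Return a pad case to its place in the rack

## Robot

A 6-joint arm with a two-finger parallel gripper is mounted at the origin on the work surface. World frame = base frame: x ahead of the robot, y to its left, z up, the work surface at z = 0. Lengths are in m, angles in rad, forces in N, time in s.
With the tool pointing down it reaches from about 0.325 to 0.775 m from the base axis. Payload 5.5 kg.
Tool frame: the origin (TCP) lies midway between the tips of the shut fingers; the grasp point (between the pads) lies 19 mm behind it (robot.tcp_to_grasp is the distance from the TCP to the grasp point, in m); z points along the fingers, y is the line along which they close (so a half turn about z gives the same grasp; the last joint's range is limited). The gripper opens to 85 mm and grips with 20 to 120 N. Pads are 22 mm wide; open, the fingers measure 114 mm over their backs; the gripper's body (76 mm by 85 mm) begins 54 mm behind the grasp point. The pads swing forward as they close: fully open they stand 13 mm farther back than shut.
Start: joints at [1.056, 0.091, 1.231, -0, 1.82, -0.057], TCP at [0.265, 0.538, 0.231] pointing down, gripper open.
Joint ranges: [-2.87, 2.87], [-0.86, 2.18], [0.17, 2.46], [-1.51, 4.65], [0.06, 2.69], [-2.65, 2.65]. Speed limits (rad/s): [2.57, 2.57, 3.01, 3.14, 3.14, 3.14].

## Interface

Orientations are given as [roll, pitch, yaw] about the fixed x, y, z axes, in that order (R = Rz(yaw) Ry(pitch) Rx(roll)).
In Python, from plant import robot gives the robot as it stands. The module is installed in compiled form; this text tells all that it offers.
- The arm moves only by the tool step_arm, never from a script. Its argument "moves" is a list that holds one entry, the list of rows, each a list of 7 numbers: the turn, a rotation vector about the tool's x, y, z in degrees, then the shift along the tool's x, y, z in cm, then the gripper's target within -1 to 1 (shut at 1, half-way at 0, fully open at -1). In form: [[[ax, ay, az, tx, ty, tz, jaw], ...]]. A call has 1 to 20 rows; each row shifts and turns the commanded pose from where the row before left it, along the tool's axes as they then stand; what a row does not reach is not made up. A row lasts 1/12 s, in which the tool goes at most 41.7 mm and 7.16 degrees, less where a joint would pass 70% of its speed; a pose out of reach is approached as far as the arm can. A call is refused whole if a number of a shift passes 4.17 or a number of a turn 7.16, either way. A call with a gripper value outside its range is refused whole. The fingers move at their own pace and stop on an object; "grip_force" is the grip in N (left out, the last holds). Time passes only in rows, so rows that do not move let the fingers close. It gives the time, the measured TCP pose, the force, the opening and the grip force at its end, in the units of the state.
- robot.get_state(): the state, without advancing time (a new reading comes with each control period).
- robot.snapshot(name): name is "scene" or "top" or "wrist"; returns a dict with "frame" (480x640x3 uint8, red, green, blue), "K" (3x3 intrinsics, pixels), "T" (4x4, takes a point from camera to world coordinates); the wrist camera has in their place "tool_from_camera" (4x4, takes a point from camera to tool coordinates, whose origin is the TCP and whose axes are the flange's). Camera axes: x right, y up, looking along -z (the intrinsics and any distortion apply to the point x, -y, -z); pixel columns grow to the right and rows downward; lengths in m; the calibration is good to about 2 mm. A picture is of the moment at which its call begins: read the wrist's pose just before it. There is no depth.
- robot.finish_job(): hands the job in; it is judged then, once.
The state is a dict: "time": time; "q": joint angles; "joint_velocities": joint speeds; "tau": joint torques, N m; "position": TCP position; "eef_rot": TCP orientation; "contact_force": force on the tool from outside, world axes, zero at the start; "moment": the same for the moment, N m; "grip_width": finger opening in m; "grasp_force": force on a finger pad.
Only numpy, scipy, OpenCV 4.12 (cv2) and the standard library are available. Lean on these libraries where they do the work, as an engineer would, in place of code of your own. Each camera call takes 0.05 s, during which the arm holds its last target. There are 200 camera calls.

## Task

Two blue pad cases stand close together in the low steel-edged rack, and a third one just like them stands loose on the bench. Ease the two in the rack apart first, then set the loose case down into the gap between them, so that all three stand flat on the rack floor, upright and square to the rack, and let go. Do not tip any case over.

Things in the scene. Friction and masses are not known exactly. Their poses are not given: they have to be found in the camera images.
- rack: Low fixed rack: glass floor 8 mm thick, steel edging. Inside 112 mm (its x) by 300 mm (its y, along the row). Long edges 6 mm thick, 20 mm above the bench (12 above the rack floor); end walls at y = +-150 mm, 6 mm thick, 34 mm above the bench. Origin: centre of underside, on the bench; z up. Place and yaw (up to 9 degrees) vary.
- left_case: Pad case in the rack, on its +y side: blue box 90 (x) x 60 (y) x 46 mm high, 0.15-0.3 kg, grey upright grip tab in the middle of its top, 44 (x) x 14 mm (y), from 46 to 76 mm above the underside. Origin: centre of underside, on the rack floor (8 mm above bench); y along the row. Slides along the rack if its tab is pushed low down or gripped and drawn; pushed high up it may tip.
- right_case: Pad case just like left_case, standing next to it on the rack's -y side, 1 to 5 mm between the boxes (47 to 51 mm between the facing sides of the tabs). The rack has at least 50 mm free beyond each of the two, and 11 mm of play between a case and each long edge.
- loose_case: Third pad case, same shape, size, axes and origin, upright and loose on the bench between rack and robot, turned up to 25 degrees. It may go in either way round. The round tin with a knob, the steel wheel brush, the pick and the polisher lying about are not part of the job.
Not all that is in view belongs to the job. Leave any orange look-alike of the right_case alone.

How it is judged:
By the outcome, as a careful person would: the job done as asked, in the order asked, and still so for the second after the job is handed in, with the robot touching nothing.
It also fails if it takes over 56 s, if anything falls off the work surface, if the arm or the gripper's body presses on something with over 40 N, if the wrist force passes 120 N, or if a joint passes its speed limit or range.

## Working session

There is one attempt and no reset: what is moved stays moved. The work goes in short steps, Python scripts to look and compute and a tool call to move; the robot and the scene stay as the last step left them, time stands still between calls to the robot, and variables do not carry over. Pictures are saved under pics/ and viewed, at most 10 in all, crops included, and the job is handed in when it is done.

Besides the shell and the picture viewer there is one more tool, called as name(argument=value, ...) on one line, values as JSON. step_arm: Moves the arm, as the interface text tells. Its arguments: {"type":"object","properties":{"moves":{"type":"array","items":{"type":"array","items":{"type":"array","items":{"type":"number"}}}},"grip_force":{"type":"number"}},"required":["moves"]}

```bash
mkdir -p pics; cat > h.py <<'E'
import numpy as np, cv2
from plant import robot
from scipy.spatial.transform import Rotation as R
def snap(n):
    s=robot.get_state(); d=robot.snapshot(n)
    if n=="wrist":
        M=np.eye(4); M[:3,:3]=R.from_euler('xyz',s['eef_rot']).as_matrix(); M[:3,3]=s['position']
        d['T']=M@d['tool_from_camera']
    return d
def save(d,name): cv2.imwrite('pics/'+name,cv2.cvtColor(d['frame'],cv2.COLOR_RGB2BGR))
def ray(d,u,v,z):
    K=d['K']; p=np.array([(u-K[0,2])/K[0,0],-(v-K[1,2])/K[1,1],-1])
    r=d['T'][:3,:3]@p; o=d['T'][:3,3]
    return o+r*(z-o[2])/r[2]
E
python3 - <<'E'
from h import *
d=snap('top'); save(d,'top.png'); print({k:v for k,v in d.items() if k!='frame'})
d=snap('scene'); save(d,'scene.png'); print({k:v for k,v in d.items() if k!='frame'})
print(robot.get_state())
E
```

```text
{'K': array([[623.82806619,   0.        , 311.19017069],
       [  0.        , 623.82806619, 247.0994031 ],
       [  0.        ,   0.        ,   1.        ]]), 'T': array([[ 0.02367802,  0.99871786, -0.04474351,  0.54922372],
       [-0.99968428,  0.02402988,  0.00734241, -0.01048166],
       [ 0.00840818,  0.04455553,  0.99897152,  1.11299656],
       [ 0.        ,  0.        ,  0.        ,  1.        ]])}
{'K': array([[440.61396615,   0.        , 320.2627855 ],
       [  0.        , 440.61396615, 243.92434176],
       [  0.        ,   0.        ,   1.        ]]), 'T': array([[ 0.68375682, -0.51475654,  0.51720626,  1.09046218],
       [ 0.7295093 ,  0.49882777, -0.4679605 , -0.41278158],
       [-0.01711111,  0.69727796,  0.71659658,  0.69319278],
       [ 0.        ,  0.        ,  0.        ,  1.        ]])}
{'time': 0.1, 'q': array([ 1.05629250e+00,  9.17631665e-02,  1.23179994e+00, -7.62011799e-06,
        1.81976544e+00, -5.66953422e-02]), 'joint_velocities': array([-1.89007949e-04,  5.78315835e-05, -2.05405807e-03,  8.84658836e-04,
       -5.81447187e-04,  1.34020253e-03]), 'tau': array([ 1.94643791e-03, -4.60216391e+01, -4.19218075e+01, -1.20883483e-04,
        1.05854269e-02, -1.52162016e-07]), 'position': array([0.26506681, 0.537993  , 0.23025667]), 'eef_rot': array([-3.13985913e+00, -9.09880721e-05,  2.68378222e+00]), 'contact_force': array([-0.04715832,  0.07673852,  0.77501151]), 'moment': array([-0.00999731, -0.00861943,  0.02325571]), 'grasp_force': 0.0, 'grip_width': 0.08535980722971094}
```

View pics/top.png

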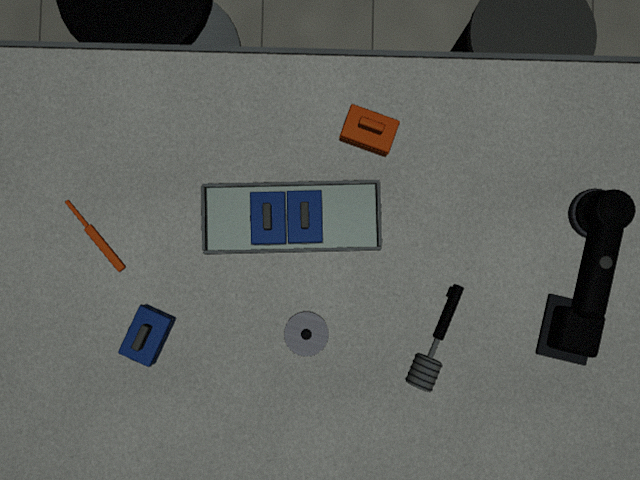

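View pics/scene.png

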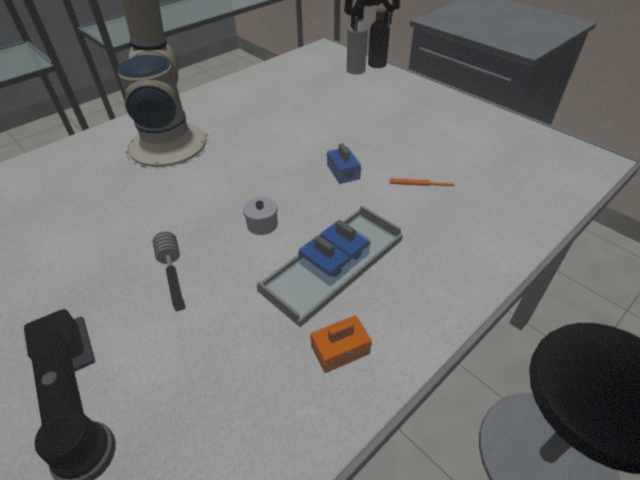

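Top view: the left case is at (267,217) and the right case at (305,217), both in the rack (x 202–381, y 180–254). The loose case is at (147,335). The possible mix-up is the orange look-alike at (369,130), which I'll leave alone; the tin is at (306,334), and the pick, brush and polisher aren't part of the job. By colour and position, the three blue boxes are the ones I want.

```bash
cat >> h.py <<'E'
def tabs(d,H,zt,amin=60):
    """blue blobs; inside each the grey tab; ray onto tab top -> centre, long-axis angle"""
    f=d['frame']; hsv=cv2.cvtColor(f,cv2.COLOR_RGB2HSV)
    m=cv2.inRange(hsv,(105,110,40),(130,255,255))
    return m
def rect(d,c,z):
    P=np.array([ray(d,u,v,z)[:2] for u,v in c.reshape(-1,2)],np.float32)*1000
    r=cv2.minAreaRect(P); b=cv2.boxPoints(r)
    e=b[1]-b[0],b[2]-b[1]; L=max(e,key=np.linalg.norm)
    return np.round(r[0],1),np.round(r[1],1),round(float((np.degrees(np.arctan2(L[1],L[0]))+45)%180-45),1)
E
python3 - <<'E'
from h import *
d=snap('top'); m=tabs(d,0,0); f=d['frame']
hsv=cv2.cvtColor(f,cv2.COLOR_RGB2HSV)
cs,h=cv2.findContours(m,cv2.RETR_CCOMP,cv2.CHAIN_APPROX_NONE)
for c,hh in zip(cs,h[0]):
    if cv2.contourArea(c)<60: continue
    x=cv2.boundingRect(c); loose=x[1]>270
    if hh[3]<0: print('box',x,rect(d,c,0.046 if loose else 0.054))
    else: print(' tab',x,rect(d,c,0.076 if loose else 0.084))
# rack glass
print(hsv[217,225],hsv[217,350],hsv[183,290],f[217,225])
g=cv2.inRange(hsv,(60,15,60),(100,255,255)); 
for (a,b) in[((206,185),(250,250)),]: pass
cs,_=cv2.findContours(g|m,cv2.RETR_EXTERNAL,cv2.CHAIN_APPROX_NONE)
for c in cs:
    if cv2.contourArea(c)>3000: print('glass',cv2.boundingRect(c),rect(d,c,0.008))
cv2.imwrite('pics/crop.png',cv2.resize(cv2.cvtColor(f[170:380,110:400],cv2.COLOR_RGB2BGR),None,fx=2.7,fy=2.7,interpolation=2))
E
```

```text
box (119, 306, 52, 60) (array([440.3, 261.1]), array([59. , 89.5]), -23.0)
 tab (130, 323, 23, 29) (array([440.8, 258.6]), array([21.1, 50.3]), -22.9)
box (250, 192, 36, 53) (array([645.2,  57.2]), array([89. , 58.5]), 3.1)
 tab (262, 202, 11, 29) (array([645. ,  56.2]), array([46.5, 16.5]), 1.6)
box (287, 190, 35, 53) (array([649.4,  -4.8]), array([88.9, 58. ]), 1.5)
 tab (299, 201, 11, 29) (array([648.2,  -4.9]), array([46.5, 16.6]), 1.4)
[ 77  19 124] [ 76  23 120] [94 27 76] [115 124 120]
glass (204, 180, 177, 75) (array([652.1,  17.8]), array([126.7, 312. ]), 92.7)
```

View pics/crop.png

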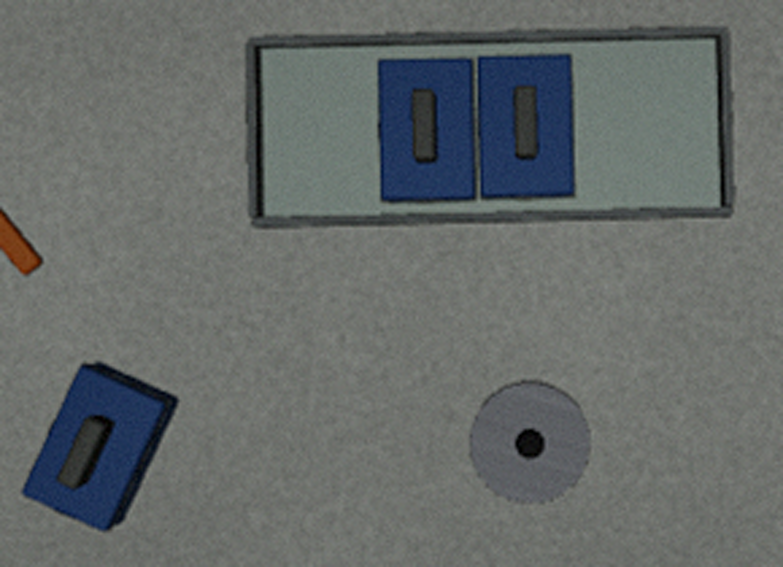

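Crop: the three blue cases with grey tabs match the description; the loose one is turned about -23°. Next I go above the pair.

step_arm(moves=[[[0,0,-5.8,0,0,0,0],[0,0,-5.8,0,0,0,0],[0,0,-5.8,0,0,0,0],[0,0,-5.8,0,0,0,0],[0,0,-5.8,0,0,0,0]]], grip_force=40)

```text
time: 0.57
position: [0.2651, 0.5381, 0.2308]
eef_rot: [-3.141, -0.0, -3.088]
contact_force: [0.3, -0.2, 0.5]
grip_width: 0.0427
grasp_force: 0.0
```

step_arm(moves=[[[0,0,0,-2.1,-3.12,0,0],[0,0,0,-2.1,-3.12,0,0],[0,0,0,-2.1,-3.12,0,0],[0,0,0,-2.1,-3.12,0,0],[0,0,0,-2.1,-3.12,0,0],[0,0,0,-2.1,-3.12,0,0],[0,0,0,-2.1,-3.12,0,0],[0,0,0,-2.1,-3.12,0,0],[0,0,0,-2.1,-3.12,0,0],[0,0,0,-2.1,-3.12,0,0],[0,0,0,-2.1,-3.12,0,0],[0,0,0,-2.1,-3.12,0,0],[0,0,0,-2.1,-3.12,0,0],[0,0,0,-2.1,-3.12,0,0],[0,0,0,-2.1,-3.12,0,0],[0,0,0,-2.1,-3.12,0,0],[0,0,0,-2.1,-3.12,0,0],[0,0,0,0,0,0,0],[0,0,0,0,0,0,0]]])

```text
time: 2.15
position: [0.6479, 0.0237, 0.2294]
eef_rot: [3.141, -0.003, -3.096]
contact_force: [-0.2, 0.6, -0.0]
grip_width: 0.0427
grasp_force: 0.0
```

```bash
python3 - <<'E'
from h import *
d=snap('wrist'); save(d,'w1.png'); s=robot.get_state(); print(s['position'],s['eef_rot'],s['grip_width'],s['time'],d['T'])
m=tabs(d,0,0)
cs,h=cv2.findContours(m,cv2.RETR_CCOMP,cv2.CHAIN_APPROX_NONE)
for c,hh in zip(cs,h[0]):
    if cv2.contourArea(c)<100: continue
    print('box' if hh[3]<0 else ' tab',cv2.boundingRect(c),rect(d,c,.054 if hh[3]<0 else .084))
E
```

```text
[0.64739817 0.02516642 0.23020746] [ 3.14101194e+00 -1.89526560e-03 -3.09458110e+00] 0.042736884844052456 2.2 [[-4.47963255e-02 -9.59073811e-01 -2.79590260e-01  5.75770759e-01]
 [ 9.98996133e-01 -4.29707395e-02 -1.26586850e-02  2.07361263e-02]
 [ 1.26413096e-04 -2.79876651e-01  9.60035960e-01  3.72131878e-01]
 [ 0.00000000e+00  0.00000000e+00  0.00000000e+00  1.00000000e+00]]
box (247, 159, 74, 104) (array([647.4,  -3.8]), array([86.1, 57.9]), 2.6)
 tab (270, 188, 24, 64) (array([646.6,  -3.6]), array([48.5, 16.9]), 1.5)
box (325, 158, 73, 105) (array([644.2,  58.3]), array([87. , 58.3]), 2.8)
 tab (352, 187, 24, 64) (array([643.2,  57.3]), array([48.5, 17.1]), 3.9)
```

View pics/w1.png

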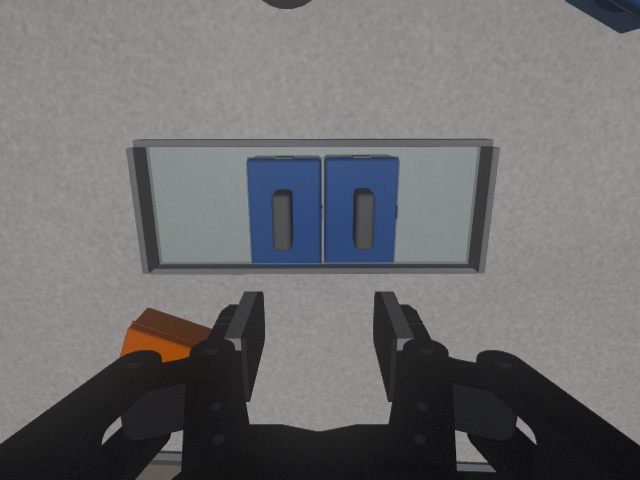

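Wrist view: the left case tab is at (364,218), right at (282,218), and the rack edges run from (133,140) to (493,140) and (150,273) to (485,273). Next I fit the rack from its edges.

```bash
python3 - <<'E'
from h import *
d=snap('wrist'); g=cv2.cvtColor(d['frame'],cv2.COLOR_RGB2GRAY).astype(float)
g=cv2.GaussianBlur(g,(3,3),0); gy=cv2.Sobel(g,cv2.CV_64F,0,1)
for name,lo,hi,cols,sg in(('near outer',133,144,range(165,465,6),-1),('near inner',143,152,range(165,240,4),1),('far inner glass',256,265,[*range(170,240,4),*range(405,465,4)],-1),('far outer',268,279,range(170,470,6),1)):
    pts=[(c,lo+np.argmax(sg*gy[lo:hi,c])) for c in cols]
    for z in(.008,.02):
        P=np.array([ray(d,u,v,z)[:2]*1000 for u,v in pts],np.float32)
        vx,vy,x0,y0=cv2.fitLine(P,cv2.DIST_HUBER,0,.01,.01).ravel()
        print(name,np.median([v for _,v in pts]),z,'yaw',round(np.degrees(np.arctan(-vx/vy)),2),'x at y=27:',round(x0+(27-y0)*vx/vy,1))
for u,v in((128,150),(498,150),(143,272),(490,272),(148,149),(480,149)): print(u,v,np.round(ray(d,u,v,.034)*1000,1))
E
```

```text
near outer 138.0 0.008 yaw 2.68 x at y=27: 588.3
near outer 138.0 0.02 yaw 2.68 x at y=27: 587.8
near inner 147.0 0.008 yaw 2.68 x at y=27: 596.1
near inner 147.0 0.02 yaw 2.68 x at y=27: 595.4
far inner glass 263.0 0.008 yaw 2.67 x at y=27: 706.7
far inner glass 263.0 0.02 yaw 2.67 x at y=27: 702.3
far outer 268.0 0.008 yaw 2.37 x at y=27: 712.4
far outer 268.0 0.02 yaw 2.48 x at y=27: 707.8
128 150 [ 604.6 -135.7   34. ]
498 150 [590.2 172.9  34. ]
143 272 [ 713.4 -131.6   34. ]
490 272 [698.7 184.5  34. ]
148 149 [ 603. -119.   34.]
480 149 [590.1 157.8  34. ]
```

step_arm(moves=[[[0,0,0,0.1,1.62,0,0],[0,0,0,0.1,1.62,0,0],[0,0,0,0,0,2.5,0],[0,0,0,0,0,2.5,0],[0,0,0,0,0,2.5,0],[0,0,0,0,0,2.5,0],[0,0,0,0,0,2.5,0],[0,0,0,0,0,2.0,0],[0,0,0,0,0,1.5,0],[0,0,0,0,0,1.0,0],[0,0,0,0,0,0,0],[0,0,0,0,0,0,0]]])

```text
time: 3.25
position: [0.6435, 0.0594, 0.0618]
eef_rot: [3.141, 0.0, -3.092]
contact_force: [0.2, -0.1, 0.4]
grip_width: 0.0427
grasp_force: 0.0
```

step_arm(moves=[[[0,0,0,0,0,0,0.5],[0,0,0,0,0,0,0.7],[0,0,0,0,0,0,1],[0,0,0,0,0,0,1],[0,0,0,0,0,0,1],[0,0,0,0,0,0,1]]])

```text
time: 3.75
position: [0.6448, 0.0581, 0.0634]
eef_rot: [3.141, 0.003, -3.093]
contact_force: [-0.1, 1.1, 5.7]
grip_width: 0.0132
grasp_force: 40.6
```

step_arm(moves=[[[0,0,0,0,0.2,0,1],[0,0,0,0,0.3,0,1],[0,0,0,0,0.3,0,1],[0,0,0,0,0.3,0,1],[0,0,0,0,0.3,0,1],[0,0,0,0,0.3,0,1],[0,0,0,0,0.3,0,1],[0,0,0,0,0.3,0,1],[0,0,0,0,0.3,0,1],[0,0,0,0,0.3,0,1],[0,0,0,0,0.3,0,1],[0,0,0,0,0.3,0,1],[0,0,0,0,0,0,1],[0,0,0,0,0,0,1]]])

```text
time: 4.92
position: [0.6433, 0.0927, 0.0633]
eef_rot: [-3.141, 0.003, -3.094]
contact_force: [-0.0, -1.1, 6.0]
grip_width: 0.0127
grasp_force: 40.5
```

step_arm(moves=[[[0,0,0,0,0,0,0.3],[0,0,0,0,0,0,0.1],[0,0,0,0,0,0,0],[0,0,0,0,0,0,0],[0,0,0,0,0,-1.5,0],[0,0,0,0,0,-2.5,0],[0,0,0,0,0,-2.5,0],[0,0,0,0,0,-2.5,0],[0,0,0,0,0,-2.5,0],[0,0,0,0,-3.0,0,0],[0,0,0,0,-3.0,0,0],[0,0,0,0,-2.5,0,0],[0,0,0,0,-1,0,0],[0,0,0,0,0,0,0],[0,0,0,0,0,0,0]]])

```text
time: 6.17
position: [0.6466, -0.0018, 0.1759]
eef_rot: [3.141, -0.001, -3.094]
contact_force: [1.6, 0.2, 0.1]
grip_width: 0.043
grasp_force: 0.0
```

```bash
cat > look.py <<'E'
from h import *
import sys
d=snap('wrist'); s=robot.get_state(); print(s['position'],s['eef_rot'],s['grip_width'],s['time'])
zf=float(sys.argv[1])
m=tabs(d,0,0)
cs,h=cv2.findContours(m,cv2.RETR_CCOMP,cv2.CHAIN_APPROX_NONE)
for c,hh in zip(cs,h[0]):
    if cv2.contourArea(c)<150: continue
    print('box' if hh[3]<0 else ' tab',cv2.boundingRect(c),rect(d,c,zf+(.046 if hh[3]<0 else .076)))
if len(sys.argv)>2: save(d,sys.argv[2])
E
python3 look.py 0.008
```

```text
[ 0.64663494 -0.00104086  0.17596661] [ 3.14072318e+00 -5.36786915e-04 -3.09291563e+00] 0.04275842619068903 6.2167
box (407, 169, 93, 124) (array([643.7,  91.2]), array([88.2, 60.5]), 2.7)
 tab (443, 203, 42, 77) (array([641.1,  87.6]), array([49., 23.]), 2.6)
box (271, 169, 88, 124) (array([648.2,  -4.1]), array([88.4, 58.5]), 2.4)
 tab (302, 204, 25, 77) (array([646.1,  -4.3]), array([49.1, 14.9]), 3.0)
```

step_arm(moves=[[[0,0,0,0,-0.3,0,0],[0,0,0,0,0,2.3,0],[0,0,0,0,0,2.5,0],[0,0,0,0,0,2.5,0],[0,0,0,0,0,2.0,0],[0,0,0,0,0,1.2,0],[0,0,0,0,0,0.6,0],[0,0,0,0,0,0,0],[0,0,0,0,0,0,0.5],[0,0,0,0,0,0,0.7],[0,0,0,0,0,0,1],[0,0,0,0,0,0,1],[0,0,0,0,0,0,1],[0,0,0,0,0,0,1]]])

```text
time: 7.38
position: [0.648, -0.0049, 0.0675]
eef_rot: [-3.142, 0.004, -3.093]
contact_force: [1.1, 1.4, 4.6]
grip_width: 0.0132
grasp_force: 43.5
```

step_arm(moves=[[[0,0,0,0,-0.2,0,1],[0,0,0,0,-0.3,0,1],[0,0,0,0,-0.3,0,1],[0,0,0,0,-0.3,0,1],[0,0,0,0,-0.3,0,1],[0,0,0,0,-0.3,0,1],[0,0,0,0,-0.3,0,1],[0,0,0,0,-0.3,0,1],[0,0,0,0,-0.3,0,1],[0,0,0,0,-0.3,0,1],[0,0,0,0,-0.3,0,1],[0,0,0,0,-0.3,0,1],[0,0,0,0,0,0,1],[0,0,0,0,0,0,1]]])

```text
time: 8.55
position: [0.6496, -0.0399, 0.0675]
eef_rot: [-3.141, 0.004, -3.093]
contact_force: [0.2, 0.9, 5.4]
grip_width: 0.0128
grasp_force: 43.5
```

step_arm(moves=[[[0,0,0,0,0,0,0.3],[0,0,0,0,0,0,0.1],[0,0,0,0,0,0,0],[0,0,0,0,0,0,0],[0,0,0,0,0,-1.5,0],[0,0,0,0,0,-2.5,0],[0,0,0,0,0,-3,0],[0,0,0,0,0,-3,0],[0,0,0,0,0,-3,0],[0,0,0,0,3.0,-3,0],[0,0,0,0,3.0,0,0],[0,0,0,0,0.7,0,0],[0,0,0,0,0,0,0],[0,0,0,0,0,0,0]]])

```text
time: 9.72
position: [0.645, 0.0263, 0.2234]
eef_rot: [-3.141, -0.002, -3.093]
contact_force: [0.6, -1.0, 0.2]
grip_width: 0.0427
grasp_force: 0.0
```

```bash
python3 look.py 0.008 w2.png
```

```text
[0.64500891 0.02567842 0.22313727] [-3.14095842e+00 -2.55981283e-03 -3.09353740e+00] 0.04256586540151313 9.7667
box (363, 163, 77, 105) (array([642.6,  92.2]), array([85.9, 59. ]), 2.8)
 tab (391, 192, 30, 65) (array([641.6,  89.8]), array([48.4, 19.9]), 2.7)
box (199, 163, 77, 108) (array([650.4, -38.4]), array([88.6, 58.5]), 2.8)
 tab (218, 192, 29, 66) (array([648.1, -36.7]), array([49.2, 20. ]), 2.6)
```

View pics/w2.png

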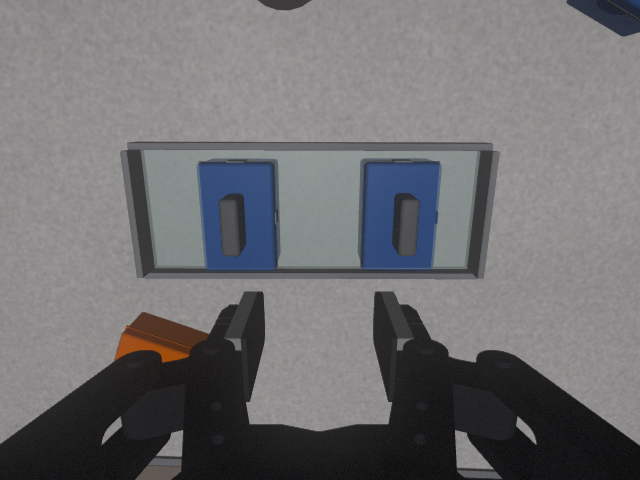

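Wrist view: the cases at (238,216) and (400,216) now stand square, with a gap of about 71 mm centred near y=27 mm. Next is the loose case.

step_arm(moves=[[[0,0,0,1.93,2.43,0,0],[0,0,0,1.93,2.43,0,0],[0,0,0,1.93,2.43,0,0],[0,0,0,1.93,2.43,0,0],[0,0,0,1.93,2.43,0,0],[0,0,0,1.93,2.43,0,0],[0,0,0,1.93,2.43,0,0],[0,0,0,1.93,2.43,0,0],[0,0,0,1.93,2.43,0,0],[0,0,0,1.93,2.43,0,0],[0,0,6.4,0,0,0,0],[0,0,6.4,0,0,0,0],[0,0,6.4,0,0,0,0],[0,0,6.4,0,0,0,0],[0,0,0,0,0,0,0],[0,0,0,0,0,0,0]]])

```text
time: 11.1
position: [0.4412, 0.2589, 0.2239]
eef_rot: [-3.14, -0.001, 2.745]
contact_force: [0.2, -0.3, -0.9]
grip_width: 0.0425
grasp_force: 0.0
```

```bash
python3 look.py 0
```

```text
[0.44112864 0.25903021 0.22406445] [-3.14051308e+00 -5.49705666e-04  2.74533163e+00] 0.0425976774612424 11.15
box (287, 155, 74, 105) (array([439. , 263.5]), array([58.6, 87.5]), -23.0)
 tab (313, 183, 22, 64) (array([437.4, 264.1]), array([15.4, 48.5]), -23.5)
```

step_arm(moves=[[[0,0,0,0.36,0.32,0,0],[0,0,0,0,0,2.5,0],[0,0,0,0,0,2.5,0],[0,0,0,0,0,2.5,0],[0,0,0,0,0,2.5,0],[0,0,0,0,0,2.5,0],[0,0,0,0,0,2.0,0],[0,0,0,0,0,1.5,0],[0,0,0,0,0,0.9,0],[0,0,0,0,0,0,0],[0,0,0,0,0,0,0.5],[0,0,0,0,0,0,0.7],[0,0,0,0,0,0,1],[0,0,0,0,0,0,1],[0,0,0,0,0,0,1],[0,0,0,0,0,0,1],[0,0,0,0,0,0,1]]])

```text
time: 12.57
position: [0.4395, 0.2645, 0.0572]
eef_rot: [3.14, 0.002, 2.743]
contact_force: [-0.8, -1.5, 6.4]
grip_width: 0.013
grasp_force: 46.3
```

step_arm(moves=[[[0,0,0,0,0,-0.5,1],[0,0,0,0,0,-1,1],[0,0,0,0,0,-1.5,1],[0,0,0,0,0,-1.5,1],[0,0,0,0,0,-1.5,1],[0,0,0,0,0,-1.5,1],[0,0,0,0,0,-1.5,1],[0,0,0,0,0,-1,1],[0,0,0,0,0,0,1],[0,0,0,0,0,0,1]]], grip_force=50)

```text
time: 13.4
position: [0.4389, 0.2643, 0.156]
eef_rot: [3.141, 0.0, 2.743]
contact_force: [0.2, 0.1, -2.5]
grip_width: 0.013
grasp_force: 49.1
```

step_arm(moves=[[[0,0,-6.38,0,0,-0.5,1],[0,0,-6.38,0,0,-0.5,1],[0,0,-6.38,0,0,-0.5,1],[0,0,-6.38,0,0,-0.5,1],[0,0,0,-1.31,-1.65,0,1],[0,0,0,-1.31,-1.65,0,1],[0,0,0,-1.31,-1.65,0,1],[0,0,0,-1.31,-1.65,0,1],[0,0,0,-1.31,-1.65,0,1],[0,0,0,-1.31,-1.65,0,1],[0,0,0,-1.31,-1.65,0,1],[0,0,0,-1.31,-1.65,0,1],[0,0,0,-1.31,-1.65,0,1],[0,0,0,-1.31,-1.65,0,1],[0,0,0,-1.31,-1.65,0,1],[0,0,0,-1.31,-1.65,0,1],[0,0,0,-1.31,-1.65,0,1],[0,0,0,-1.31,-1.65,0,1],[0,0,0,-1.31,-1.65,0,1],[0,0,0,0,0,0,1]]])

```text
time: 15.07
position: [0.6476, 0.0229, 0.1727]
eef_rot: [-3.14, -0.003, -3.098]
contact_force: [-0.3, 0.0, -1.9]
grip_width: 0.0128
grasp_force: 49.2
```

step_arm(moves=[[[0,0,0,0,0,0,1],[0,0,0,0,0,0,1],[0,0,0,0,0,0,1]]])

```text
time: 15.32
position: [0.646, 0.027, 0.1751]
eef_rot: [3.141, -0.001, -3.094]
contact_force: [0.2, 0.2, -2.9]
grip_width: 0.0129
grasp_force: 49.2
```

```bash
python3 look.py 0.008 w3.png; python3 -c "
from h import *
d=snap('top');save(d,'top2.png')
m=tabs(d,0,0)[120:300,150:420]
"
```

```text
[0.64612243 0.02705959 0.17544214] [ 3.14126832e+00 -6.67209572e-04 -3.09360337e+00] 0.013247046644688164 15.3667
box (177, 168, 282, 171) (array([665.5,  27.7]), array([125.4, 190. ]), 93.0)
 tab (402, 203, 37, 77) (array([641.5,  89.3]), array([48.8, 20.3]), 2.7)
 tab (197, 203, 37, 77) (array([647.4, -36.1]), array([48.8, 20.4]), 2.7)
```

View pics/w3.png

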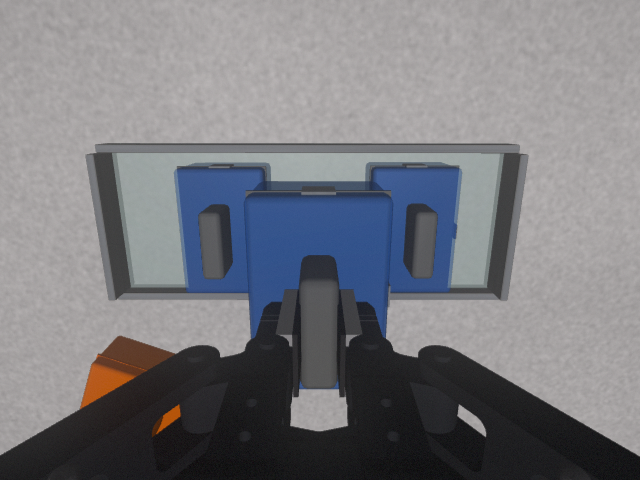

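Wrist view: the held case (top near edge from (247,194) to (390,194)) is square and central between the two. I'll check its lateral centre and its x by ray.

```bash
python3 - <<'E'
from h import *
d=snap('wrist')
for u,v,z in((247,196,.164),(390,196,.164),(303,258,.194),(337,258,.194),(251,330,.164),(387,330,.164)): print(u,v,np.round(ray(d,u,v,z)*1000,1))
E
```

```text
247 196 [603.1  -2.9 164. ]
390 196 [600.4  53.2 164. ]
303 258 [617.2  20.8 194. ]
337 258 [616.7  32.  194. ]
251 330 [661.9  -1.3 164. ]
387 330 [659.1  57.7 164. ]
```

step_arm(moves=[[[0,0,0,-0.2,0,0,1],[0,0,0,0,0,1,1],[0,0,0,0,0,1.2,1],[0,0,0,0,0,1.2,1],[0,0,0,0,0,1.2,1],[0,0,0,0,0,1.2,1],[0,0,0,0,0,1.2,1],[0,0,0,0,0,1.2,1],[0,0,0,0,0,1.2,1],[0,0,0,0,0,0.6,1],[0,0,0,0,0,0.3,1],[0,0,0,0,0,0,1],[0,0,0,0,0,0,1],[0,0,0,0,0,0,1]]])

```text
time: 16.63
position: [0.6493, 0.0263, 0.0739]
eef_rot: [-3.141, 0.002, -3.095]
contact_force: [-0.7, -0.3, -2.8]
grip_width: 0.0128
grasp_force: 49.1
```

step_arm(moves=[[[0,0,0,0,0,0.15,1],[0,0,0,0,0,0.1,1],[0,0,0,0,0,0,1],[0,0,0,0,0,0,1]]])

```text
time: 16.97
position: [0.6487, 0.0263, 0.0703]
eef_rot: [-3.142, 0.0, -3.095]
contact_force: [0.1, -0.1, -2.1]
grip_width: 0.0131
grasp_force: 49.2
```

Still hanging; down slowly to contact.

step_arm(moves=[[[0,0,0,0,0,0.1,1],[0,0,0,0,0,0.1,1],[0,0,0,0,0,0.1,1],[0,0,0,0,0,0,1],[0,0,0,0,0,0,1]]])

```text
time: 17.38
position: [0.6486, 0.0263, 0.0671]
eef_rot: [3.142, -0.0, -3.095]
contact_force: [-0.1, 0.5, -2.4]
grip_width: 0.0131
grasp_force: 49.2
```

step_arm(moves=[[[0,0,0,0,0,0.1,1],[0,0,0,0,0,0.1,1],[0,0,0,0,0,0,1],[0,0,0,0,0,0,1]]])

```text
time: 17.72
position: [0.6488, 0.0262, 0.0654]
eef_rot: [-3.142, 0.0, -3.095]
contact_force: [-0.0, -0.5, -1.7]
grip_width: 0.0127
grasp_force: 49.2
```

step_arm(moves=[[[0,0,0,0,0,0.1,1],[0,0,0,0,0,0,1],[0,0,0,0,0,0,1],[0,0,0,0,0,0,1]]])

```text
time: 18.05
position: [0.649, 0.0262, 0.0653]
eef_rot: [-3.141, 0.001, -3.095]
contact_force: [-1.8, -1.1, 4.8]
grip_width: 0.0129
grasp_force: 50.2
```

step_arm(moves=[[[0,0,0,0,0,0.1,1],[0,0,0,0,0,0,1],[0,0,0,0,0,0,1],[0,0,0,0,0,0,1]]])

```text
time: 18.38
position: [0.6492, 0.0262, 0.0653]
eef_rot: [-3.141, 0.002, -3.095]
contact_force: [-3.3, -1.7, 8.6]
grip_width: 0.0132
grasp_force: 50.6
```

Seated. I'll release and rise.

step_arm(moves=[[[0,0,0,0,0,-0.1,0.5],[0,0,0,0,0,0,0.3],[0,0,0,0,0,0,0.1],[0,0,0,0,0,0,0.1],[0,0,0,0,0,-1,0.1],[0,0,0,0,0,-2,0.1],[0,0,0,0,0,-3,0.1],[0,0,0,0,0,-3,0.1],[0,0,0,0,0,-3,0.1],[0,0,0,0,0,-3,0.1],[0,0,0,0,0,-1.5,0.1],[0,0,0,0,0,0,0.1],[0,0,0,0,0,0,0.1]]])

```text
time: 19.47
position: [0.6491, 0.0263, 0.2308]
eef_rot: [-3.141, 0.003, -3.095]
contact_force: [0.4, 0.1, -0.4]
grip_width: 0.0386
grasp_force: 0.0
```

```bash
python3 look.py 0.008 w4.png
```

```text
[0.64858505 0.02633469 0.22870358] [ 3.14155379e+00 -5.12722883e-04 -3.09457535e+00] 0.038739906791679934 19.5167
box (282, 159, 74, 105) (array([649.2,  26.3]), array([87.5, 58.7]), 2.7)
 tab (308, 187, 21, 64) (array([647.2,  26. ]), array([48.6, 15.1]), 3.1)
box (362, 156, 76, 104) (array([643.2,  91.8]), array([86.2, 59.8]), 2.7)
 tab (390, 184, 29, 64) (array([641.9,  89.9]), array([48.3, 19.8]), 2.7)
box (201, 156, 77, 104) (array([649.2, -37.8]), array([86.2, 58.2]), 2.7)
 tab (220, 185, 29, 64) (array([648.6, -36.6]), array([48.4, 19.8]), 2.7)
```

View pics/w4.png

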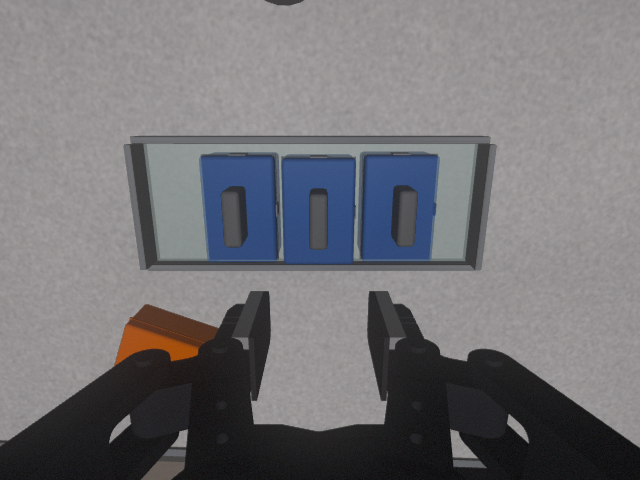

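All three cases stand flat and square in the rack, with tabs at (234,216), (318,218) and (404,215); all yaw 2.7°, matching the rack.

```bash
python3 -c "
from plant import robot
print(robot.finish_job())"
```

```text
the job is handed in; nothing more can be done
None
```

Job handed in: I eased the two rack cases apart and set the loose case between them; the last wrist view showed all three flat, upright and square to the rack, with the gripper open and clear above them.

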